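Mount a brush-handle blank between the lathe centres

ROBOT

A 7-joint arm with a two-finger parallel gripper is mounted at the origin on the work surface. World frame = base frame: x ahead of the robot, y to its left, z up, the work surface at z = 0. Lengths are in m, angles in rad, forces in N, time in s.
With the tool pointing down it reaches from about 0.4 to 0.85 m from the base axis. Payload 4.4 kg.
Tool frame: the origin (TCP) lies between the finger pads; the fingertips stand 8 mm ahead of it and the grasp point (between the pads) lies 11 mm behind it; z points along the fingers, y is the line along which they close (so a half turn about z gives the same grasp; the last joint's range is limited). The gripper opens to 94 mm and grips with 3 to 60 N. Pads are 16 mm wide; open, the fingers measure 119 mm over their backs; the gripper's body (75 mm by 177 mm) begins 78 mm behind the grasp point.
Start: joints at [-1.305, 0.628, 0.038, 1.517, -0.027, 0.996, -0.02], TCP at [0.212, 0.615, 0.18] pointing down, gripper open.
Joint ranges: [-3.06, 3.06], [-0.37, 2.12], [-1.25, 1.32], [0.18, 2.47], [-1.1, 4.24], [0.23, 1.98], [-2.94, 2.94]. Speed limits (rad/s): [2.57, 2.57, 3.14, 3.14, 3.14, 3.14, 3.14].

INTERFACE

Orientations are given as a rotation vector (axis times angle).
In Python, from bench import r gives the robot as it stands.
- The arm moves only by the shell command python3 -m creep 'ROWS' [FORCE]. ROWS is a JSON object of lists of equal length, an entry for each row: "claw": the opening, from 0 (shut) to 1 (fully open); "offset": the shift along the tool's x, y, z scaled (see below), a list of three; "twist": the turn, a rotation vector about the tool's x, y, z scaled (see below), a list of three. A call has exactly 8 rows; each row shifts and turns the commanded pose from where the row before left it, along the tool's axes as they then stand; what a row does not reach is not made up. The controller multiplies each number of a shift by 40 mm and each number of a turn by 120 degrees. A row lasts 1/10 s, in which the tool goes at most 50 mm and 8.59 degrees, less where a joint would pass 70% of its speed; a pose out of reach is approached as far as the arm can. A call with a number of a shift or a turn outside -1 to 1 is refused whole. A call with a gripper value outside its range is refused whole. The fingers move at their own pace and stop on an object; FORCE is the grip in N (left out, the last holds). Time passes only in rows, so rows that do not move let the fingers close, or fill a call up. It gives the time, the measured TCP pose, the force, the opening and the grip force at its end, in the units of the state.
- r.get_obs(): the state, without advancing time (a new reading comes with each control period).
- r.snapshot(name): name is "scene" or "side" or "wrist"; returns the picture (384x512x3 uint8, red, green, blue); there is no depth.
- r.camera_model(name): a dict with "vertical_fov" (degrees; the focal length in pixels is half the picture's height over the tangent of half this angle, whatever the lens; pixels are square), "cx", "cy" (the principal point, pixels), "R" (3x3) and "t" (3): a world point X has camera coordinates R X + t; the wrist camera has in their place "T_tool_cam" (4x4, takes a point from camera to tool coordinates, whose origin is the TCP and whose axes are the flange's). Camera axes: x right, y down, z forward; pixel columns grow to the right and rows downward; lengths in m; the calibration is good to about 2 mm. A picture is of the moment at which its call begins: read the wrist's pose just before it. camera_model takes no time and is no camera call.
- r.finish_job(): hands the job in; it is judged then, once.
Trained networks look in the newest picture that a camera, given by its name, has taken for a name from the list of things; names that differ only in an ending like _2 or _b are one class to them, and where a whole thing is asked for, a point or a joint stands for the part that bears it (a point fixed in the world has none). Each returns a list of dicts, best first, with "conf" (0 to 1); they miss things now and then, are a little off and sometimes report something else, mostly with a low value. They report only what shows in the picture. A call takes as long as a camera call. They do not tell look-alikes from the thing itself.
- r.search_frame(camera, label): "rect" ([left, top, right, bottom] in pixels, round what is visible of it).
The state is a dict: "clock": time; "joint_positions": joint angles; "dq": joint speeds; "joint_efforts": joint torques, N m; "position": TCP position; "ee_rot": TCP orientation; "force": force on the tool from outside, world axes, zero at the start; "wrist_torque": the same for the moment, N m; "grip_width": finger opening in m; "grasp_force": force on a finger pad.
Only numpy, scipy, OpenCV 4.12 (cv2) and the standard library are available. Lean on these libraries where they do the work, as an engineer would, in place of code of your own. Each camera call takes 0.05 s, during which the arm holds its last target. There are 200 camera calls.

TASK

Get the blank for the next printing brush ready to turn: slide the lathe's tailstock back if it is in the way, lay the octagonal blank that has a round tenon on one end in the loading cradle, tenon towards the tailstock, and let go of it. Then push the tailstock up until both centres are fully seated in the blank's end holes and carry it clear of the cradle, and only then swing the clamp lever over as far as it goes to lock the tailstock. Do not shift any of the other things lying loose on the bench.

Things in the scene. Friction and masses are not known exactly. Their poses are not given: they have to be found in the camera images.
- blank: Brush-handle blank, plain pale wood, 150 mm long, 0.09 kg: octagonal bar 34 mm across flats from y = -35 to +75 mm, then a round tenon 24 mm in diameter to y = -75 mm. Origin on its long axis at mid-length, y along the axis; x and z are normal to flats. On each end face, on the axis, a centre hole 12 mm in diameter, 18 mm deep. Starts lying on a flat, tenon within about 100 degrees of world -y.
- lathe: Green bench wood lathe, fixed. Origin on the table under the bed; y along the bed from tailstock to headstock, x away from the robot, z up; all 'lathe' positions are in this frame. Bed top z = 60 mm, y -290 to 250, 92 mm wide. Line of centres at x = 0, z = 135. Headstock y 115 to 240, x within 50, top z = 185. Tool rest on the near side: x -100 to -80, y 62 to 162, up to z = 131.
- head_tip (a point): Tip of the fixed headstock centre, a steel 60 degree cone pointing to lathe -y, tip at lathe y = 85 mm, on the line of centres: radius 1 mm at the tip, 9 mm 14 mm behind it. Fully seated, a tip is about 8.7 mm inside the mouth of a centre hole.
- cradle: Loading cradle on the bed, frame as the lathe's: two upright 90 degree V-blocks, each 12 mm long, at lathe y = 50 and -10 mm, V tops at z = 130, x = +-21; bar between them at z = 72. The blank rests in the Vs on its flats, axis at z = 132.5, 2.5 mm under the line of centres; the centres then lift it. It lies clear of the headstock centre with its origin at lathe y = -18 to 8 mm.
- cradle_mid (a point): Point midway between the two V-blocks on the axis of a blank lying in them: lathe x = 0, y = 20 mm, z = 132.5 mm.
- tailstock (a joint): Tailstock's slide along the bed, m: 0 = fully back (its centre's tip at lathe y = -135 mm), grows towards the headstock, at most 0.12. Needs about 5 N, stays where left. About 0.087 with the blank seated on both centres; below 0.04 there is room to lay the blank in.
- tail_tip (a point): Tip of the tailstock's centre (cone as the headstock's, pointing to lathe +y, on the line of centres). Behind it a quill up to 28 mm in diameter, then from 55 mm behind the tip the tailstock's barrel, 54 mm in diameter, 80 mm long, on a column and a foot 92 mm wide. To push the tailstock back, press on the barrel's flat front face above the quill (14 to 27 mm above the line of centres).
- tail_wheel (a point): Centre of the flat rear face of the tailstock's handwheel (60 mm in diameter) on the line of centres, 162 mm behind tail_tip. Push here to slide the tailstock up.
- clamp (a joint): Tailstock's clamp lever, rad: 0 = loose, leaning 20 degrees from upright away from the headstock; grows as its top swings over towards the headstock (lathe +y); stop at 1.5 = locked. Stays where left, needs about 0.07 N m.
- clamp_pivot (a point): Pivot of the clamp lever on the tailstock's near side: lathe x = -66 mm, z = 85 mm, 95 mm behind tail_tip. The lever swings in the lathe's y-z plane.
- clamp_knob (a point): Centre of the black ball, 18 mm in diameter, at the end of the clamp lever, 70 mm from clamp_pivot; the lever's bar is 10 mm thick.
- spare: Bystander: a shorter plain octagonal blank, 90 mm long, 34 mm across flats, no tenon, lying on a flat. Origin on its axis at mid-length, axis along y.
- gouge: Bystander: carving gouge lying flat, 173 mm long along y: octagonal handle 26 mm thick from y = -85 to 5 mm, then the steel blade. Origin on the handle's axis.
- dish: Bystander: ink dish, 76 mm across, 30 mm high. Origin under its centre.
- jar: Bystander: pigment jar, 48 mm across, 48 mm high. Origin under its centre.
- brush: Bystander: round printing brush standing upright, 68 mm across its foot, 114 mm high. Origin under its centre.
- inkbottle: Bystander: dark ink bottle, 70 mm across, 185 mm high. Origin under its centre.
- sprayer: Bystander: red spray bottle with an orange head, 74 mm across, 178 mm high. Origin under its centre.
Things that resemble listed ones, but are neither listed nor needed, are in the scene too. What is shaped like the blank but purple is not meant.

How it is judged:
On the way, in this order (a step that is already met when the one before it is completed fails the run):
1. the blank lies released in both Vs of the cradle, tenon towards the tailstock (x of blank in the frame of lathe between -0.003 and 0.003 m and y of blank in the frame of lathe between -0.03 and 0.016 m and z of blank in the frame of lathe between 0.1305 and 0.1343 m and angle between the y axis of blank and the y axis of lathe, either way round below 0.03 rad and y of head_tip in the frame of blank above 0.05 m and contact force between blank and cradle above 0.3 N and contact force between blank and the fingers below 0.1 N and linear speed of blank below 0.01 m/s), for 0.2 s.
2. the tailstock is pushed up: both centres fully seated in the blank's end holes, blank clear of the cradle (y of head_tip in the frame of blank between 0.058 and 0.068 m and y of tail_tip in the frame of blank between -0.068 and -0.058 m and x of head_tip in the frame of blank between -0.0015 and 0.0015 m and z of head_tip in the frame of blank between -0.0015 and 0.0015 m and x of tail_tip in the frame of blank between -0.0015 and 0.0015 m and z of tail_tip in the frame of blank between -0.0015 and 0.0015 m and contact force between blank and cradle below 0.1 N), for 0.2 s.
3. the clamp lever is swung over to its stop with the blank still between centres (all of step 2 and value of joint clamp above 1.35 rad), for 0.2 s.
At the end, for the whole second after the job is handed in: The blank hangs between the two centres, octagonal end on the headstock centre and tenon end on the tailstock centre, each tip 7 to 17 mm inside its hole and within 1.5 mm of the blank's axis, not touching the cradle, at rest and released; the clamp lever stands beyond 1.35 rad (stop at 1.5) (all of step 3 and contact force between blank and the fingers below 0.1 N and linear speed of blank below 0.01 m/s and velocity of joint tailstock below 0.003 m/s).
It fails at once if one of the other loose things on the bench is shifted by more than 30 mm (distance of any of spare, gouge, dish, jar, brush, inkbottle, sprayer from where it was at the start of the episode above 0.03 m).
It also fails if it takes over 72 s, if anything falls off the work surface, if the arm or the gripper's body presses on something with over 40 N, if the wrist force passes 120 N, or if a joint passes its speed limit or range.

## Working session

There is one attempt and no reset: what is moved stays moved. The work goes in short steps, Python scripts to look and compute and a shell command to move; the robot and the scene stay as the last step left them, time stands still between calls to the robot, and variables do not carry over. Pictures are saved under pics/ and viewed, at most 10 in all, crops included, and the job is handed in when it is done.

```bash
ls; mkdir -p pics; python3 - <<'E'
from bench import r
import cv2,numpy as np
o=r.get_obs();print({k:np.round(v,3).tolist() for k,v in o.items()})
ims=[]
for c in ["scene","side"]:
    im=r.snapshot(c)
    cv2.imwrite(f"pics/{c}0.png",cv2.resize(im[:,:,::-1],(800,600)))
    m=r.camera_model(c);print(c,{k:np.round(v,4).tolist() for k,v in m.items()})
    for n in ["blank","lathe","cradle","tailstock","clamp","clamp_knob","tail_wheel","spare","gouge"]:
        print(n,[(round(d["conf"],2),np.round(d["rect"]).tolist()) for d in r.search_frame(c,n)][:3])
print(r.camera_model("wrist"))
E
```

```text
pics
{'clock': 0.0, 'joint_positions': [-1.305, 0.629, 0.038, 1.518, -0.027, 0.996, -0.02], 'dq': [-0.001, -0.001, 0.001, 0.0, -0.002, -0.001, 0.0], 'joint_efforts': [0.0, -54.973, 1.144, -18.664, -0.052, 0.023, 0.0], 'position': [0.211, 0.614, 0.179], 'ee_rot': [-0.519, -3.098, 0.003], 'force': [0.431, 0.288, -0.549], 'wrist_torque': [-0.067, -0.005, -0.007], 'grasp_force': 0.0, 'grip_width': 0.094}
scene {'vertical_fov': 54.164, 'cx': 256.3576, 'cy': 191.1933, 'R': [[0.2576, 0.9662, 0.0128], [0.7771, -0.1993, -0.597], [-0.5742, 0.1637, -0.8022]], 't': [-0.1217, -0.2627, 1.6044]}
blank [(0.85, [148.0, 166.0, 186.0, 189.0]), (0.84, [232.0, 200.0, 270.0, 224.0]), (0.76, [356.0, 228.0, 402.0, 240.0])]
lathe [(0.66, [183.0, 204.0, 374.0, 294.0])]
cradle [(0.91, [266.0, 233.0, 296.0, 254.0])]
tailstock [(0.94, [214.0, 224.0, 273.0, 273.0])]
clamp [(0.42, [226.0, 221.0, 238.0, 236.0]), (0.33, [275.0, 181.0, 287.0, 199.0])]
clamp_knob [(0.31, [233.0, 199.0, 271.0, 223.0])]
tail_wheel [(0.73, [217.0, 225.0, 273.0, 270.0])]
spare [(0.54, [314.0, 177.0, 328.0, 200.0])]
gouge [(0.47, [164.0, 2
[... 633 characters left out ...]
45.0, 185.0, 296.0, 335.0])]
clamp_knob [(0.66, [194.0, 182.0, 205.0, 213.0])]
tail_wheel [(0.72, [199.0, 224.0, 232.0, 265.0])]
spare [(0.76, [319.0, 252.0, 352.0, 284.0]), (0.48, [229.0, 188.0, 258.0, 201.0])]
gouge [(0.57, [189.0, 180.0, 213.0, 200.0])]
{'vertical_fov': 65.54889236699816, 'cx': 255.20084499134512, 'cy': 194.86446123441237, 'T_tool_cam': array([[ 1.14626054e-03, -9.70646981e-01, -2.40505977e-01,
         7.05656013e-02],
       [ 9.99998857e-01,  8.75564634e-04,  1.23238126e-03,
        -8.94847193e-04],
       [-9.85628616e-04, -2.40507115e-01,  9.70646875e-01,
        -2.03844304e-01],
       [ 0.00000000e+00,  0.00000000e+00,  0.00000000e+00,
         1.00000000e+00]])}
```

View pics/scene0.png

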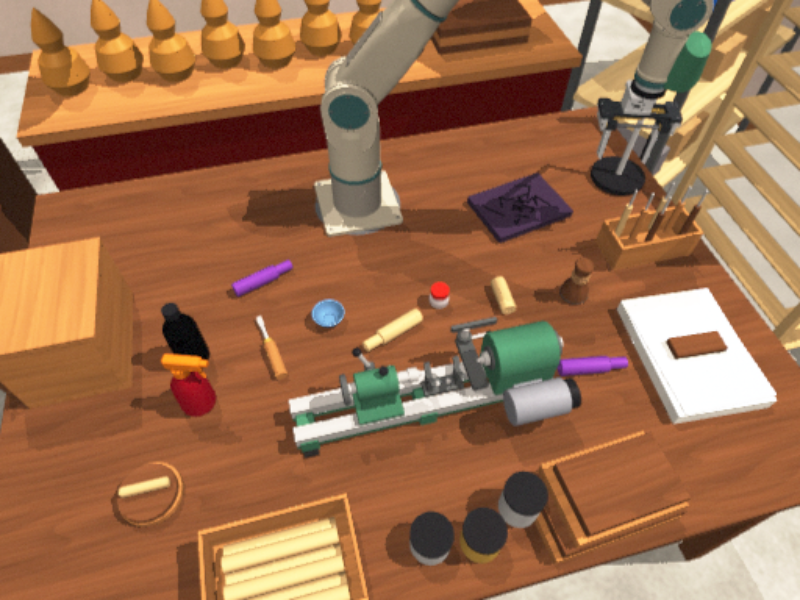

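View pics/side0.png

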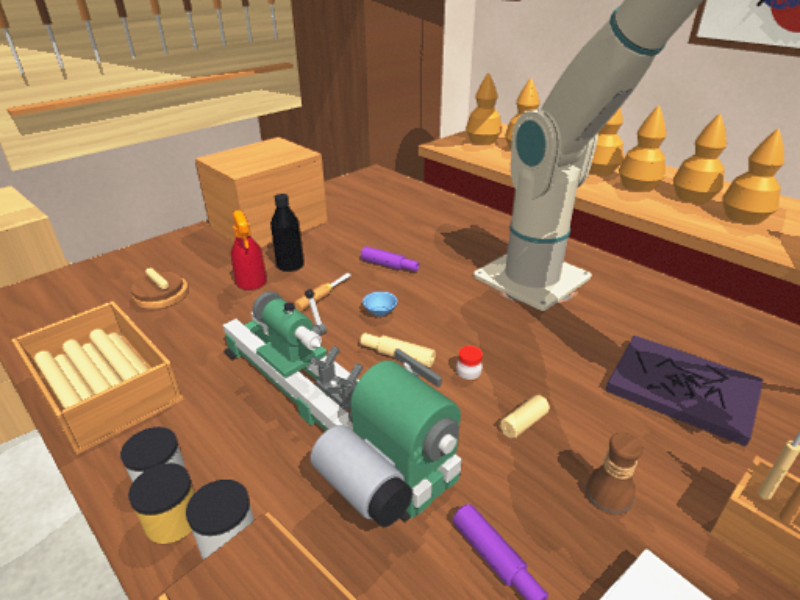

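The scene view shows the wanted blank at about (393,330) of 800x600, tenon at its lower left, next to the lathe. The tailstock is at (378,390) with its knob at (358,352), the cradle at about (440,380), and the headstock on the right. The side view agrees: blank at (397,350), knob at (310,294).

```bash
cat > h.py <<'E'
import numpy as np,cv2
from scipy.spatial.transform import Rotation as Ro
from bench import r
def model(c,obs=None):
    m=r.camera_model(c);f=192/np.tan(np.radians(m["vertical_fov"])/2)
    if "R" in m: R,t=np.array(m["R"]),np.array(m["t"])
    else:
        o=obs or r.get_obs();T=np.eye(4);T[:3,:3]=Ro.from_rotvec(o["ee_rot"]).as_matrix();T[:3,3]=o["position"]
        M=np.linalg.inv(T@np.array(m["T_tool_cam"]));R,t=M[:3,:3],M[:3,3]
    return f,m["cx"],m["cy"],R,t
def ray(M,u,v):
    f,cx,cy,R,t=M
    return -R.T@t,R.T@np.array([(u-cx)/f,(v-cy)/f,1])
def onz(M,u,v,z):
    c,d=ray(M,u,v);return c+d*(z-c[2])/d[2]
def tri(M1,p1,M2,p2):
    c1,d1=ray(M1,*p1);c2,d2=ray(M2,*p2);d1/=np.linalg.norm(d1);d2/=np.linalg.norm(d2)
    s=np.linalg.lstsq(np.c_[d1,-d2],c2-c1,rcond=None)[0];a,b=c1+s[0]*d1,c2+s[1]*d2
    return (a+b)/2,np.linalg.norm(a-b)
def proj(M,X):
    f,cx,cy,R,t=M;p=R@X+t;return np.array([cx+f*p[0]/p[2],cy+f*p[1]/p[2]])
E
python3 - <<'E'
from h import *
S,D=model("scene"),model("side");k=.64
for n,a,b in [("blankoct",(419,318),(432,352)),("blankten",(369,344),(366,341)),("knob",(358,352),(310,294)),("bedend near",(291,402),None),("bedend far",(296,438),None),("spare",(503,295),(526,416)),("jar",(440,290),(470,356)),("dish",(328,313),(380,302))]:
    print(n,onz(S,a[0]*k,a[1]*k,.06 if 'bed' in n else .017).round(3), *(() if b is None else (onz(D,b[0]*k,b[1]*k,.017).round(3),tri(S,np.array(a)*k,D,np.array(b)*k))))
E
```

```text
blankoct [0.423 0.057 0.017] [0.394 0.044 0.017] (array([0.41939863, 0.05745588, 0.0297497 ]), np.float64(0.020470516850523954))
blankten [ 0.463 -0.071  0.017] [ 0.464 -0.071  0.017] (array([ 0.46378268, -0.07096505,  0.0170877 ]), np.float64(0.000843323894308411))
knob [ 0.478 -0.099  0.017] [ 0.443 -0.288  0.017] (array([ 0.55782426, -0.11079179,  0.15202464]), np.float64(0.0033892304914617958))
bedend near [ 0.585 -0.258  0.06 ]
bedend far [ 0.663 -0.261  0.06 ]
spare [0.409 0.27  0.017] [0.403 0.271 0.017] (array([0.40603068, 0.27084194, 0.01683677]), np.float64(0.004432702173030942))
jar [0.357 0.128 0.017] [0.351 0.103 0.017] (array([0.37454413, 0.1212744 , 0.04161411]), np.float64(0.00023155505319254514))
dish [ 0.357 -0.144  0.017] [ 0.351 -0.154  0.017] (array([ 0.36150723, -0.14393039,  0.02571642]), np.float64(0.002556962113522595))
```

```bash
python3 -m creep '{"claw":[1,1,1,1,1,1,1,1],"offset":[[-0.66,-0.68,-0.5],[-0.76,-0.57,-0.5],[-0.83,-0.46,-0.5],[-0.89,-0.32,-0.5],[-0.93,-0.2,-0.5],[-0.95,-0.05,-0.5],[-0.95,0.08,-0.5],[-0.92,0.23,-0.5]],"twist":[[0,0,0.07],[0,0,0.07],[0,0,0.07],[0,0,0.07],[0,0,0.07],[0,0,0.07],[0,0,0.07],[0,0,0.07]]}'
python3 -m creep '{"claw":[1,1,1,1,1,1,1,1],"offset":[[-1,0.5,0],[-1,0.5,0],[-1,0.5,0],[-1,0.5,0],[-1,0.5,0],[-1,0.5,0],[-1,0.5,0],[-1,0.5,0]],"twist":[[0,0,0.03],[0,0,0],[0,0,0],[0,0,0],[0,0,0],[0,0,0],[0,0,0],[0,0,0]]}'
```

```text
clock: 1.8
position: [0.3434, 0.3391, 0.3411]
ee_rot: [-2.153, -2.287, -0.001]
force: [1.0, 0.0, 0.3]
grip_width: 0.0941
grasp_force: 0.0
clock: 2.6
position: [0.5071, 0.0209, 0.3404]
ee_rot: [2.217, 2.226, 0.001]
force: [-0.2, 0.2, -0.4]
grip_width: 0.0939
grasp_force: 0.0
```

```bash
python3 - <<'E'
from h import *
o=r.get_obs();im=r.snapshot("wrist")
np.save("w1.npy",np.r_[o["position"],o["ee_rot"]])
cv2.imwrite("pics/w1.png",cv2.resize(im[:,:,::-1],(800,600),interpolation=cv2.INTER_CUBIC))
for n in ["blank","cradle","tailstock","clamp_knob","tail_wheel"]:
    print(n,[(round(d["conf"],2),np.round(d["rect"]).tolist()) for d in r.search_frame("wrist",n)][:3])
E
```

```text
blank [(0.77, [194.0, 140.0, 237.0, 221.0]), (0.52, [89.0, 275.0, 134.0, 336.0])]
cradle [(0.63, [318.0, 125.0, 361.0, 182.0])]
tailstock [(0.59, [282.0, 185.0, 355.0, 284.0])]
clamp_knob [(0.79, [282.0, 230.0, 296.0, 274.0])]
tail_wheel [(0.61, [280.0, 189.0, 355.0, 283.0]), (0.34, [165.0, 319.0, 214.0, 321.0])]
```

View pics/w1.png

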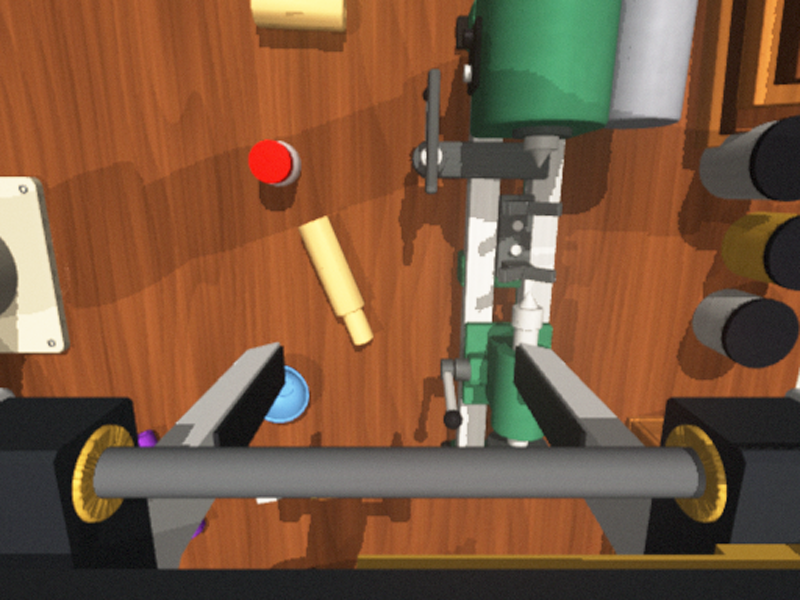

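The wrist view is clear. Blank's octagonal end is at (314,222) and its tenon end at (363,344). The tailstock tip is at (531,293), the knob at (453,420), the headstock spindle at (543,150), and the cradle Vs at rows ~206 and ~272.

```bash
cat >> h.py <<'E'
def fitlathe():pass
E
python3 - <<'E'
from h import *
w=np.load("w1.npy");W=model("wrist",dict(position=w[:3],ee_rot=w[3:]));k=.64
for n,u,v,z in [("oct top",314,222,.025),("oct/ten",355,312,.017),("ten end",363,345,.017),("knob",453,420,.151),("tailtip",531,293,.135),("spindle",543,150,.135),("VA l",503,206,.13),("VA r",560,206,.13),("VB l",499,274,.13),("VB r",553,274,.13),("bed l top",469,200,.06),("bed r top",563,180,.06),("bed l bot",463,430,.06),("jar",270,162,.048),("pivot",455,368,.085)]:
    print(n,onz(W,u*k,v*k,z).round(4))
E
```

```text
oct top [0.413 0.055 0.025]
oct/ten [ 0.4555 -0.0492  0.017 ]
ten end [ 0.4644 -0.0898  0.017 ]
knob [ 0.5571 -0.1168  0.151 ]
tailtip [6.253e-01 3.000e-04 1.350e-01]
spindle [0.6264 0.1227 0.135 ]
VA l [0.5967 0.0766 0.13  ]
VA r [0.6463 0.0768 0.13  ]
VB l [0.5966 0.0166 0.13  ]
VB r [0.6453 0.0168 0.13  ]
bed l top [0.5773 0.0801 0.06  ]
bed r top [0.671  0.1002 0.06  ]
bed l bot [ 0.5809 -0.1772  0.06  ]
jar [0.3746 0.1167 0.048 ]
pivot [ 0.5659 -0.0916  0.085 ]
```

```bash
python3 -m creep '{"claw":[0,0,0,0,0,0,0,0],"offset":[[-0.4,0.95,0],[-0.4,0.95,0],[-0.4,0.95,0],[0,0,0.95],[0,0,0.95],[0,0,0.95],[0,0,0.95],[0,0,0]],"twist":[[0,0,0],[0,0,0],[0,0,0],[0,0,0],[0,0,0],[0,0,0],[0,0,0],[0,0,0]]}' 10
```

```text
clock: 3.7
position: [0.6166, -0.0217, 0.1832]
ee_rot: [-2.208, -2.223, 0.01]
force: [-0.6, -0.6, 1.0]
grip_width: 0.0331
grasp_force: 0.0
```

```bash
python3 -m creep '{"claw":[0,0,0,0,0,0,0,0],"offset":[[-0.1,0.15,0],[0,0,0],[0,0,0.3],[0,0,0.25],[0,0,0],[-0.3,0,0],[-0.3,0,0],[-0.3,0,0]],"twist":[[0,0,0],[0,0,0],[0,0,0],[0,0,0],[0,0,0],[0,0,0],[0,0,0],[0,0,0]]}' 10
```

```text
clock: 4.5
position: [0.627, -0.0672, 0.1665]
ee_rot: [2.218, 2.223, -0.0]
force: [0.5, -0.1, -0.8]
grip_width: 0.0006
grasp_force: 0.0
```

```bash
python3 - <<'E'
from h import *
a=r.snapshot("side")[150:300,130:300,::-1];b=r.snapshot("wrist")[60:384,100:420,::-1]
a=cv2.resize(a,(450,397),interpolation=3);b=cv2.resize(b,(346,350));c=np.zeros((400,800,3),np.uint8);c[:397,:450]=a;c[:350,452:798]=b
cv2.imwrite("pics/p2.png",c)
E
```

```text
(no output)
```

View pics/p2.png

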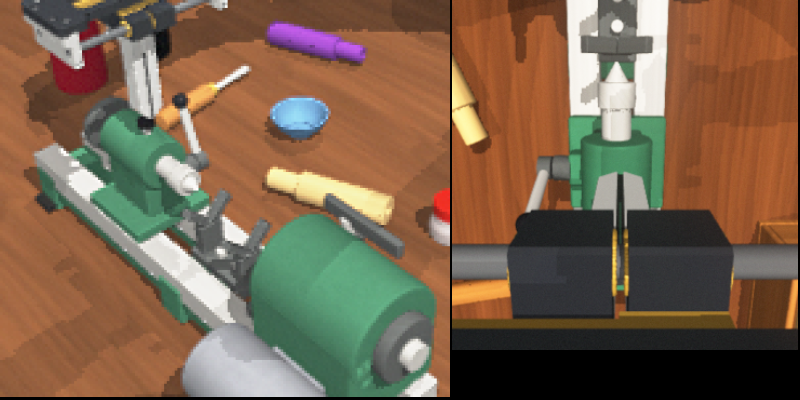

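Fingers are hovering above the barrel, so the tailstock hasn't moved; its tip is at crop (617,65), with the cradle V at row 45.

```bash
python3 - <<'E'
from h import *
W=model("wrist")
print(r.get_obs()["position"])
for n,u,v,z in [("tip",617,65,.135),("Vl",581,45,.13),("Vr",652,45,.13),("barrel front top",617,133,.162),("bedl",570,60,.06),("bedr",667,60,.06)]:
    print(n,onz(W,100+(u-452)*320/346,60+v*324/350,z).round(4))
E
```

```text
[ 0.62674084 -0.06916718  0.16662213]
tip [6.236e-01 6.000e-04 1.350e-01]
Vl [0.5979 0.0144 0.13  ]
Vr [0.6485 0.0144 0.13  ]
barrel front top [ 0.6237 -0.043   0.162 ]
bedl [0.5794 0.0052 0.06  ]
bedr [0.6696 0.0052 0.06  ]
```

```bash
python3 -m creep '{"claw":[0,0,0,0,0,0,0,0],"offset":[[0.4,-0.07,-0.1],[0.4,0,0],[0.4,0,0],[0,0,0.2],[0,0,0.12],[0,0,0],[-0.3,0,0],[-0.3,0,0]],"twist":[[0,0,0],[0,0,0],[0,0,0],[0,0,0],[0,0,0],[0,0,0],[0,0,0],[0,0,0]]}'
python3 -m creep '{"claw":[0,0,0,0,0,0,0,0],"offset":[[-0.3,0,0],[-0.3,0,0],[-0.3,0,0],[-0.3,0,0],[-0.3,0,0],[0,0,0],[0,0,0],[0,0,0]],"twist":[[0,0,0],[0,0,0],[0,0,0],[0,0,0],[0,0,0],[0,0,0],[0,0,0],[0,0,0]]}'
```

```text
clock: 5.4
position: [0.624, -0.0431, 0.1573]
ee_rot: [2.218, 2.224, -0.001]
force: [0.8, -0.4, 0.1]
grip_width: 0.0004
grasp_force: 0.0
clock: 6.2
position: [0.6243, -0.1001, 0.1571]
ee_rot: [-2.216, -2.226, -0.001]
force: [0.2, -0.3, -0.4]
grip_width: 0.0006
grasp_force: 0.0
```

```bash
python3 -m creep '{"claw":[0,0,0,0,0,0,0,0],"offset":[[-0.3,0,0],[-0.3,0,0],[-0.3,0,0],[-0.25,0,0],[0,0,0],[0.2,0,0],[0,0,-0.5],[0,0,-1]],"twist":[[0,0,0],[0,0,0],[0,0,0],[0,0,0],[0,0,0],[0,0,0],[0,0,0],[0,0,0]]}'
python3 - <<'E'
from h import *
o=r.get_obs();print(o["position"]);b=r.snapshot("wrist");np.save("w3.npy",np.r_[o["position"],o["ee_rot"]])
cv2.imwrite("pics/p3.png",cv2.resize(b[:,:,::-1],(800,600)))
E
```

```text
clock: 7.0
position: [0.6223, -0.1359, 0.2147]
ee_rot: [-2.21, -2.222, 0.004]
force: [-0.5, 0.6, 0.3]
grip_width: 0.0001
grasp_force: 0.0
[ 0.62226788 -0.13588046  0.21471344]
```

View pics/p3.png

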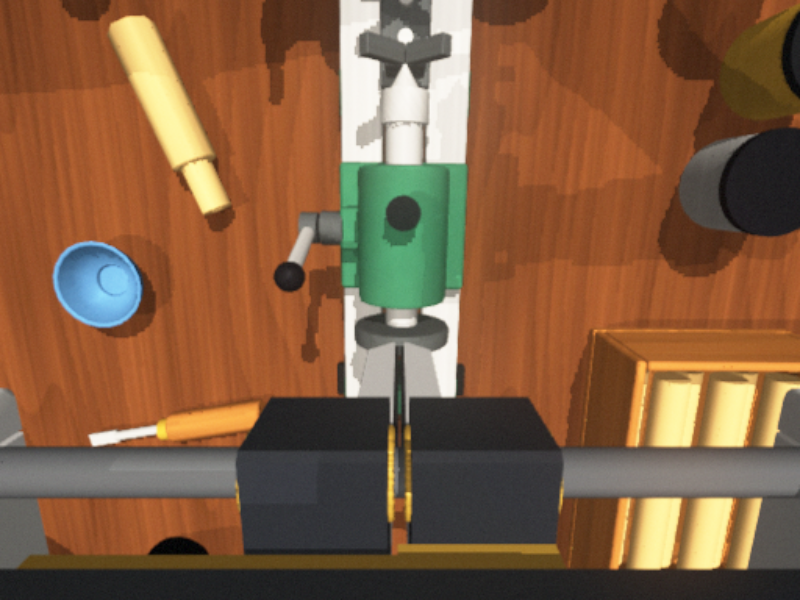

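The tailstock tip is now at (404,67) of 800, barrel from row ~165, wheel at ~330, and knob at (289,276).

```bash
python3 - <<'E'
from h import *
w=np.load("w3.npy");W=model("wrist",dict(position=w[:3],ee_rot=w[3:]));k=.64
for n,u,v,z in [("tip",404,67,.135),("wheel top",402,335,.165),("knob",289,276,.151),("Vl",360,45,.13),("Vr",451,45,.13),("barrelfront",404,165,.162),("tenend",216,211,.017),("octend",131,28,.02),("oct/ten",196,165,.017),("bedl",341,100,.06),("bedr",471,100,.06),("bedl2",346,300,.06),("bedr2",459,310,.06),("fingertip",400,345,.207)]:
    print(n,onz(W,u*k,v*k,z).round(4))
E
```

```text
tip [ 6.226e-01 -3.000e-04  1.350e-01]
wheel top [ 0.6227 -0.1472  0.165 ]
knob [ 0.5565 -0.1162  0.151 ]
Vl [0.5978 0.012  0.13  ]
Vr [0.6489 0.0123 0.13  ]
barrelfront [ 0.623  -0.0542  0.162 ]
tenend [ 0.4645 -0.085   0.017 ]
octend [0.4118 0.0534 0.02  ]
oct/ten [ 0.4511 -0.0477  0.017 ]
bedl [ 0.5778 -0.0044  0.06  ]
bedr [ 0.6709 -0.0039  0.06  ]
bedl2 [ 0.5784 -0.1516  0.06  ]
bedr2 [ 0.6681 -0.159   0.06  ]
fingertip [ 0.6216 -0.139   0.207 ]
```

```bash
python3 - <<'E'
from h import *
S,D=model("scene"),model("side")
for c in ("scene","side"):
    im=r.snapshot(c);cv2.imwrite(f"pics/{c}_now.png",cv2.resize(im[:,:,::-1],(800,600)))
    print([(round(d["conf"],2),np.round(d["rect"]).tolist()) for n in("tailstock","cradle","clamp_knob") for d in r.search_frame(c,n)[:2]])
for X in [(.6227,0,.135),(.6227,-.055,.162),(.624,-.067,.1585),(.5565,-.117,.151)]:
    print(X,(proj(S,np.array(X))/.64).round(),(proj(D,np.array(X))).round(), ((proj(D,np.array(X))-[130,150])*450/170).round())
a=cv2.imread("pics/side_now.png")[230:430,190:390];b=cv2.imread("pics/side0.png")[230:430,190:390]
cv2.imwrite("pics/cmp.png",cv2.resize(np.hstack([b,a]),(800,400)))
E
```

```text
[(0.84, [267.0, 230.0, 300.0, 253.0]), (0.47, [276.0, 181.0, 288.0, 202.0])]
[(0.75, [164.0, 186.0, 203.0, 241.0]), (0.68, [292.0, 225.0, 309.0, 242.0]), (0.96, [199.0, 222.0, 234.0, 260.0]), (0.26, [194.0, 185.0, 209.0, 213.0]), (0.4, [194.0, 186.0, 207.0, 212.0]), (0.19, [294.0, 223.0, 309.0, 245.0])]
(0.6227, 0, 0.135) [421. 371.] [204. 221.] [195. 188.]
(0.6227, -0.055, 0.162) [394. 370.] [190. 203.] [159. 142.]
(0.624, -0.067, 0.1585) [388. 373.] [187. 203.] [151. 140.]
(0.5565, -0.117, 0.151) [355. 352.] [197. 188.] [178. 100.]
```

View pics/cmp.png

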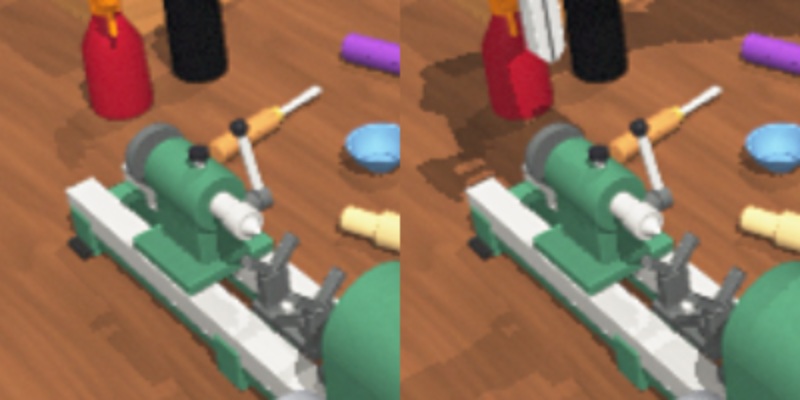

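The fingertips sit roughly 20 mm higher than I assumed: they went over the barrel and its cap without touching. I'll calibrate their height by touching the quill gently (top at z = 0.149).

```bash
python3 -m creep '{"claw":[0,0,0,0,0,0,0,0],"offset":[[0.9,0,0],[0.9,0,0],[0.9,0,0],[0,0,0.8],[0,0,0.6],[0,0,0],[0,0,0],[0,0,0]],"twist":[[0,0,0],[0,0,0],[0,0,0],[0,0,0],[0,0,0],[0,0,0],[0,0,0],[0,0,0]]}'
python3 -m creep '{"claw":[0,0,0,0,0,0,0,0],"offset":[[0,0,0.1],[0,0,0.1],[0,0,0.1],[0,0,0.1],[0,0,0],[0,0,0],[0,0,0],[0,0,0]],"twist":[[0,0,0],[0,0,0],[0,0,0],[0,0,0],[0,0,0],[0,0,0],[0,0,0],[0,0,0]]}'
```

```text
clock: 8.25
position: [0.6249, -0.0319, 0.1624]
ee_rot: [2.217, 2.223, 0.002]
force: [0.8, 0.3, 0.8]
grip_width: 0.0004
grasp_force: 0.0
clock: 9.05
position: [0.6241, -0.0312, 0.1454]
ee_rot: [2.218, 2.225, 0.0]
force: [0.8, -0.9, 0.0]
grip_width: 0.0007
grasp_force: 0.0
```

```bash
python3 -m creep '{"claw":[0,0,0,0,0,0,0,0],"offset":[[0,0,0.1],[0,0,0.1],[0,0,0],[0,0,0],[0,0,0],[0,0,0],[0,0,0],[0,0,0]],"twist":[[0,0,0],[0,0,0],[0,0,0],[0,0,0],[0,0,0],[0,0,0],[0,0,0],[0,0,0]]}'
python3 -m creep '{"claw":[0,0,0,0,0,0,0,0],"offset":[[0,0,0.1],[0,0,0.05],[0,0,0],[0,0,0],[0,0,0],[0,0,0],[0,0,0],[0,0,0]],"twist":[[0,0,0],[0,0,0],[0,0,0],[0,0,0],[0,0,0],[0,0,0],[0,0,0],[0,0,0]]}'
```

```text
clock: 9.85
position: [0.624, -0.0312, 0.1373]
ee_rot: [2.218, 2.225, 0.0]
force: [0.4, -0.3, -0.1]
grip_width: 0.0004
grasp_force: 0.0
clock: 10.65
position: [0.624, -0.0312, 0.1313]
ee_rot: [2.218, 2.225, 0.0]
force: [-0.9, 0.3, -0.2]
grip_width: 0.0005
grasp_force: 0.0
```

```bash
python3 -m creep '{"claw":[0,0,0,0,0,0,0,0],"offset":[[0,0,0.1],[0,0,0],[0,0,0],[0,0,0],[0,0,0],[-0.2,0,0],[-0.2,0,0],[-0.2,0,0]],"twist":[[0,0,0],[0,0,0],[0,0,0],[0,0,0],[0,0,0],[0,0,0],[0,0,0],[0,0,0]]}'
```

```text
clock: 11.45
position: [0.624, -0.053, 0.1273]
ee_rot: [-2.215, -2.224, -0.004]
force: [-1.1, 5.9, 1.7]
grip_width: 0.0004
grasp_force: 2.9
```

```bash
python3 - <<'E'
from h import *
o=r.get_obs();print(o["position"],o["force"]);b=r.snapshot("wrist");a=r.snapshot("side")[150:300,130:300]
c=np.zeros((450,800,3),np.uint8);c[:,:400]=cv2.resize(a,(400,353),interpolation=3)[:450] if 0 else cv2.copyMakeBorder(cv2.resize(a,(400,353),interpolation=3),0,97,0,0,0);c[:,400:]=cv2.resize(b[60:240,175:335],(400,450),interpolation=3)
cv2.imwrite("pics/p4.png",c[:,:,::-1])
E
```

```text
[ 0.62400229 -0.0530396   0.12727846] [-1.05732156  5.88253876  1.72540151]
```

View pics/p4.png

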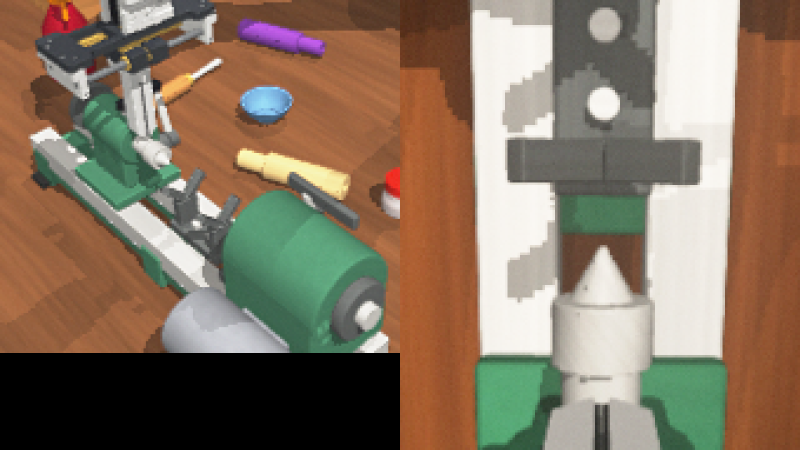

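Contact with the barrel face is now clear (5.9 N). The picture shows the fingertips in front of the barrel face, with the tips about 22 mm behind the nominal TCP. I'll push the tailstock back, then go over to the blank.

```bash
python3 -m creep '{"claw":[0,0,0,0,0,0,0,0],"offset":[[-0.27,0,0],[-0.27,0,0],[-0.27,0,0],[-0.27,0,0],[-0.27,0,0],[-0.27,0,0],[-0.27,0,0],[-0.27,0,0]],"twist":[[0,0,0],[0,0,0],[0,0,0],[0,0,0],[0,0,0],[0,0,0],[0,0,0],[0,0,0]]}'
python3 -m creep '{"claw":[0,0,0,0,1,1,1,1],"offset":[[0.4,0,0],[0,0,-1],[0,0,-1],[0,0,-1],[0.7,-0.95,0],[0.7,-0.95,0],[0.7,-0.95,0],[0.7,-0.95,0]],"twist":[[0,0,0],[0,0,0],[0,0,0],[0,0,0],[0,0,0],[0,0,0],[0,0,0],[0,0,0]]}'
python3 -m creep '{"claw":[1,1,1,1,1,1,1,1],"offset":[[0.4,-0.95,0],[0,0,0],[0,0,0],[0,0,0],[0,0,0],[0,0,0],[0,0,0],[0,0,0]],"twist":[[0,0,0],[0,0,-0.0563],[0,0,-0.0563],[0,0,-0.0563],[0,0,0],[0,0,0],[0,0,0],[0,0,0]]}'
python3 - <<'E'
from h import *
o=r.get_obs();print(o["position"]);b=r.snapshot("wrist");np.save("w5.npy",np.r_[o["position"],o["ee_rot"]])
cv2.imwrite("pics/p5.png",cv2.resize(b[:,:,::-1],(800,600),interpolation=3))
E
```

```text
clock: 12.35
position: [0.6234, -0.1393, 0.1272]
ee_rot: [-2.213, -2.223, -0.002]
force: [-1.7, 7.0, 3.6]
grip_width: 0.0005
grasp_force: 3.1
clock: 13.15
position: [0.4703, -0.0128, 0.2471]
ee_rot: [2.217, 2.225, 0.0]
force: [-0.1, 1.1, -0.2]
grip_width: 0.0291
grasp_force: 0.0
clock: 13.95
position: [0.4339, 0.0018, 0.2472]
ee_rot: [1.793, 2.579, -0.0]
force: [-0.4, -0.2, -0.1]
grip_width: 0.0923
grasp_force: 0.0
[0.43387421 0.00175699 0.24719656]
```

View pics/p5.png

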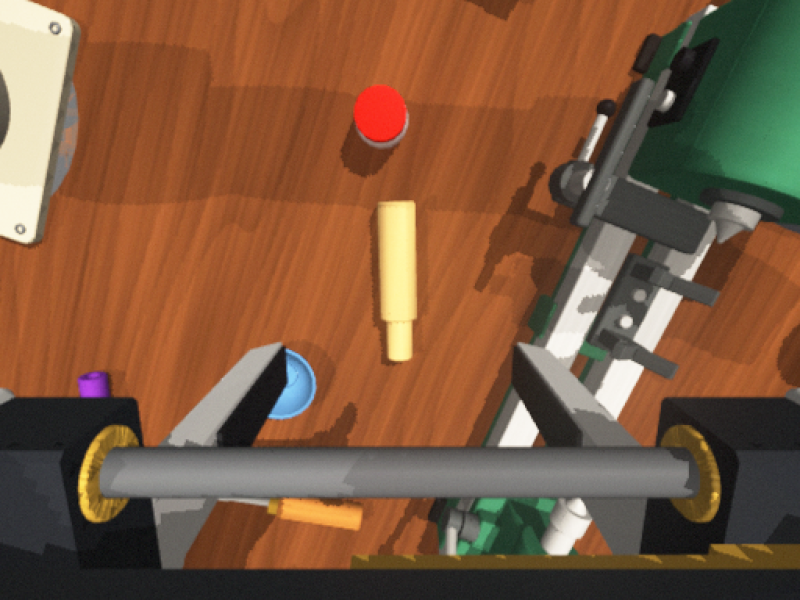

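Tailstock is back. The blank runs nearly parallel to tool x: octagonal end at (396,203), shoulder at (399,320), tenon end at (400,358). The headstock tip is at about (720,242).

```bash
python3 - <<'E'
from h import *
w=np.load("w5.npy");W=model("wrist",dict(position=w[:3],ee_rot=w[3:]));k=.64;Rm=Ro.from_rotvec(w[3:]).as_matrix()
P={}
for n,u,v,z in [("oct",396,203,.034),("shoulder",398.5,322,.02),("ten",400,358,.02),("headtip",720,241,.135),("Vn",645,365,.13),("V1l",602,338,.13),("V1r",677,370,.13),("V2l",643,270,.13),("V2r",718,298,.13)]:
    P[n]=onz(W,u*k,v*k,z);print(n,P[n].round(4))
o,t=P["oct"],P["ten"];d=(o-t)[:2];print(np.linalg.norm(d),np.degrees(np.arctan2(d[0],d[1])));d/=np.linalg.norm(d)
g=(o[:2]+t[:2])/2+d*.025;print("grasp",g,"tool delta",Rm.T@np.r_[g-w[:2],0]/.04,"tool x",Rm[:,0])
E
```

```text
oct [0.4104 0.0548 0.034 ]
shoulder [ 0.4517 -0.0496  0.02  ]
ten [ 0.4659 -0.0835  0.02  ]
headtip [0.6239 0.1106 0.135 ]
Vn [0.6215 0.0124 0.13  ]
V1l [0.5826 0.0201 0.13  ]
V1r [0.6454 0.0171 0.13  ]
V2l [0.5872 0.0748 0.13  ]
V2r [0.6463 0.0755 0.13  ]
0.14901143891898505 -21.85171458496024
grasp [0.4288273 0.0088482] tool delta [ 2.10127532e-01 -5.65182972e-02 -3.68389989e-05] tool x [-3.48332175e-01  9.37371138e-01 -2.14031667e-04]
```

```bash
python3 -m creep '{"claw":[1,1,1,1,1,1,1,1],"offset":[[0.21,-0.06,0],[0,0,0.9],[0,0,0.9],[0,0,0.9],[0,0,0.9],[0,0,0.9],[0,0,0.9],[0,0,0]],"twist":[[0,0,-0.01],[0,0,0],[0,0,0],[0,0,0],[0,0,0],[0,0,0],[0,0,0],[0,0,0]]}' 30
python3 -m creep '{"claw":[1,1,1,1,1,1,1,1],"offset":[[0,0,0.4],[0,0,0.3],[0,0,0.2],[0,0,0.1],[0,0,0],[0,0,0],[0,0,0],[0,0,0]],"twist":[[0,0,0],[0,0,0],[0,0,0],[0,0,0],[0,0,0],[0,0,0],[0,0,0],[0,0,0]]}' 30
```

```text
clock: 14.8
position: [0.4253, 0.0092, 0.0283]
ee_rot: [-1.761, -2.594, 0.007]
force: [-1.0, 0.5, 0.8]
grip_width: 0.094
grasp_force: 0.0
clock: 15.6
position: [0.4291, 0.009, -0.0081]
ee_rot: [1.764, 2.599, 0.001]
force: [-0.5, 0.2, -0.6]
grip_width: 0.0941
grasp_force: 0.0
```

```bash
python3 -m creep '{"claw":[1,1,1,0,0,0,0,0],"offset":[[0,0,0.15],[0,0,0],[0,0,0],[0,0,0],[0,0,0],[0,0,0],[0,0,0],[0,0,0]],"twist":[[0,0,0],[0,0,0],[0,0,0],[0,0,0],[0,0,0],[0,0,0],[0,0,0],[0,0,0]]}' 30
python3 -m creep '{"claw":[0,0,0,0,0,0,0,0],"offset":[[0,0,0],[0,0,0],[0,0,0],[0,0,0],[0,0,0],[0,0,-0.5],[0,0,-0.5],[0,0,0]],"twist":[[0,0,0],[0,0,0],[0,0,0],[0,0,0],[0,0,0],[0,0,0],[0,0,0],[0,0,0]]}' 30
```

```text
clock: 16.4
position: [0.4287, 0.0088, -0.0147]
ee_rot: [-1.765, -2.599, -0.0]
force: [-0.4, -0.7, 0.3]
grip_width: 0.0578
grasp_force: 0.0
clock: 17.2
position: [0.4297, 0.0088, 0.0266]
ee_rot: [1.763, 2.597, 0.002]
force: [0.5, 0.3, -1.3]
grip_width: 0.0336
grasp_force: 30.0
```

```bash
python3 -m creep '{"claw":[0,0,0,0,0,0,0,0],"offset":[[0,0,-0.8],[0,0,-0.8],[0,0,-0.8],[0,0,-0.8],[0,0,-0.8],[0,0,0],[0,0,0],[0,0,0]],"twist":[[0,0,0],[0,0,0.06],[0,0,0.06],[0,0,0.06],[0,0,0],[0,0,0],[0,0,0],[0,0,0]]}'
python3 -m creep '{"claw":[0,0,0,0,0,0,0,0],"offset":[[0.18,0.9,0],[0.18,0.9,0],[0.18,0.9,0],[0.18,0.9,0],[0.18,0.9,0],[0,0.2,0],[0,0,0],[0,0,0]],"twist":[[0,0,0],[0,0,0],[0,0,0],[0,0,0],[0,0,0],[0,0,0],[0,0,0],[0,0,0]]}'
python3 - <<'E'
from h import *
o=r.get_obs();b=r.snapshot("wrist");v=o["ee_rot"];print(2*np.degrees(np.arctan2(v[1],v[0])),o["position"])
a=r.snapshot("side")[170:290,160:280]
np.save("w6.npy",np.r_[o["position"],o["ee_rot"]])
cv2.imwrite("pics/p6.png",np.hstack([cv2.resize(b[0:330,130:400,::-1],(409,500),interpolation=3),cv2.resize(a[:,:,::-1],(390,500),interpolation=3)]))
E
```

```text
clock: 18.0
position: [0.4275, 0.0092, 0.1839]
ee_rot: [-2.218, -2.222, 0.003]
force: [-0.2, 0.7, -1.6]
grip_width: 0.0338
grasp_force: 30.0
clock: 18.8
position: [0.6148, 0.0441, 0.1839]
ee_rot: [-2.221, -2.219, 0.004]
force: [0.7, -0.3, -2.0]
grip_width: 0.0336
grasp_force: 30.0
-270.03804741549703 [0.61477391 0.04410045 0.18388435]
```

View pics/p6.png

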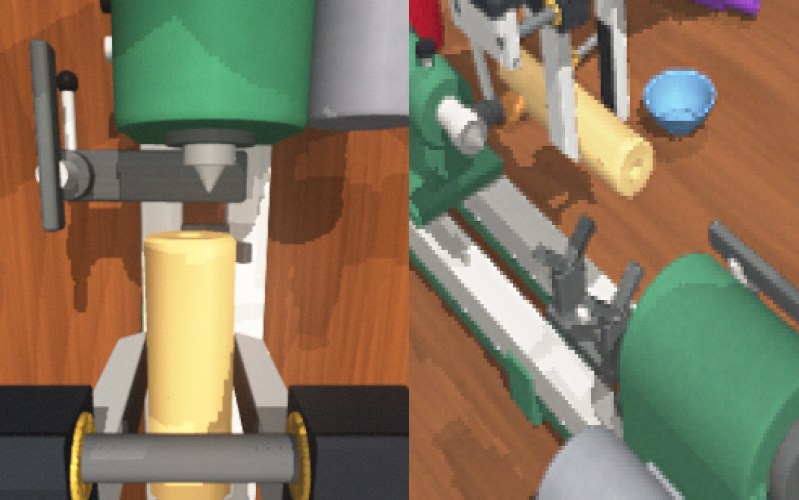

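```bash
python3 - <<'E'
from h import *
w=np.load("w6.npy");W=model("wrist",dict(position=w[:3],ee_rot=w[3:]));s=.66
f=lambda x,y,z:onz(W,130+x*s,y*s,z).round(4)
print("headtip",f(207,192,.135),"oct end top l/r",f(146,236,.2156),f(235,236,.2156),"hole",f(189,236,.2156),"fingers",f(145,345,.2056),f(235,345,.2056))
o=r.get_obs();print(o["position"])
E
```

```text
headtip [0.6228 0.1087 0.135 ] oct end top l/r [0.597  0.0938 0.2156] [0.6308 0.0938 0.2156] hole [0.6134 0.0938 0.2156] fingers [0.5946 0.0462 0.2056] [0.633  0.0463 0.2056]
[0.61505906 0.04454926 0.18485397]
```

```bash
python3 -m creep '{"claw":[0,0,0,0,0,0,0,0],"offset":[[0,0.21,0],[0,0,0.6],[0,0,0.6],[0,0,0.5],[0,0,0.2],[0,0,0],[0,0,0],[0,0,0]],"twist":[[0,0,0],[0,0,0],[0,0,0],[0,0,0],[0,0,0],[0,0,0],[0,0,0],[0,0,0]]}'
python3 -m creep '{"claw":[0,0,0,0,0,0,0,0],"offset":[[0,0,0.1],[0,0,0.05],[0,0,0],[0,0,0],[0,0,0],[0,0,0],[0,0,0],[0,0,0]],"twist":[[0,0,0],[0,0,0],[0,0,0],[0,0,0],[0,0,0],[0,0,0],[0,0,0],[0,0,0]]}' 10
```

```text
clock: 19.7
position: [0.626, 0.0449, 0.1105]
ee_rot: [2.219, 2.222, 0.002]
force: [0.3, -0.5, -1.7]
grip_width: 0.0335
grasp_force: 30.0
clock: 20.5
position: [0.625, 0.045, 0.1033]
ee_rot: [-2.22, -2.223, -0.0]
force: [-0.4, 0.0, -1.5]
grip_width: 0.0345
grasp_force: 10.0
```

```bash
python3 -m creep '{"claw":[0,0,0,0,0,0,0,0],"offset":[[0,-0.04,0],[0,0,0.05],[0,0,0.04],[0,0,0],[0,0,0],[0,0,0],[0,0,0],[0,0,0]],"twist":[[0,0,0],[0,0,0],[0,0,0],[0,0,0],[0,0,0],[0,0,0],[0,0,0],[0,0,0]]}' 10
```

```text
clock: 21.3
position: [0.6245, 0.045, 0.1009]
ee_rot: [2.22, 2.221, 0.003]
force: [-0.6, 0.8, 7.0]
grip_width: 0.0338
grasp_force: 10.0
```

```bash
python3 -m creep '{"claw":[0.45,0.6,0.7,0.7,0.7,0.7,0.7,0.7],"offset":[[0,0,0],[0,0,0],[0,0,0],[0,0,0],[0,0,0],[0,0,0],[0,0,-0.5],[0,0,-1]],"twist":[[0,0,0],[0,0,0],[0,0,0],[0,0,0],[0,0,0],[0,0,0],[0,0,0],[0,0,0]]}' 10
python3 -m creep '{"claw":[0,0,0,0,0,0,0,0],"offset":[[-0.3,0,-1],[-0.5,0,-1],[-0.9,0,0],[-0.9,0,0],[-0.9,0,0],[-0.9,0,0],[0,0,0],[0,0,0]],"twist":[[0,0,0],[0,0,0],[0,0,0],[0,0,0],[0,0,0],[0,0,0],[0,0,0],[0,0,0]]}' 10
python3 - <<'E'
from h import *
o=r.get_obs();print(o["position"]);b=r.snapshot("wrist")
a=r.snapshot("side")[170:290,150:270]
np.save("w7.npy",np.r_[o["position"],o["ee_rot"]])
cv2.imwrite("pics/p7.png",np.hstack([cv2.resize(b[0:330,130:400,::-1],(409,500),interpolation=3),cv2.resize(a[:,:,::-1],(390,500),interpolation=3)]))
E
```

```text
clock: 22.1
position: [0.621, 0.0455, 0.1575]
ee_rot: [-2.217, -2.219, 0.008]
force: [1.2, -0.1, 0.5]
grip_width: 0.0661
grasp_force: 0.0
clock: 22.9
position: [0.6233, -0.1318, 0.2396]
ee_rot: [-2.223, -2.22, -0.0]
force: [-0.2, 0.3, 0.4]
grip_width: 0.0051
grasp_force: 0.0
[ 0.62333608 -0.13180652  0.23962535]
```

View pics/p7.png

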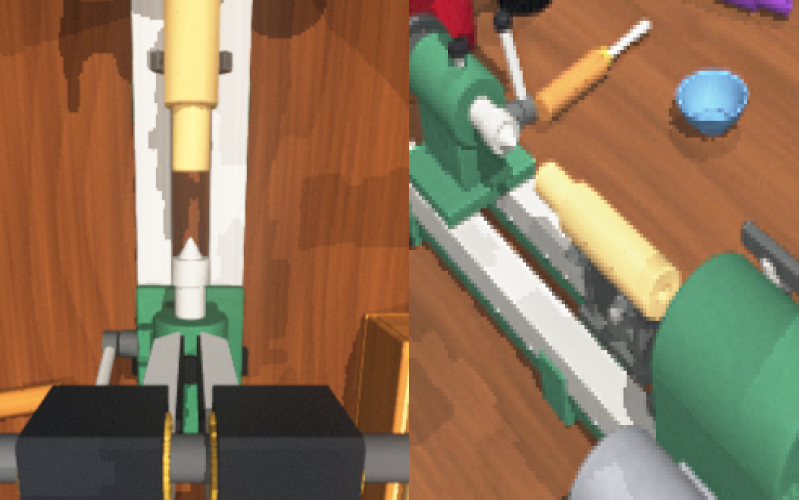

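```bash
python3 - <<'E'
from h import *
w=np.load("w7.npy");W=model("wrist",dict(position=w[:3],ee_rot=w[3:]));s=.66
f=lambda x,y,z:onz(W,130+x*s,y*s,z).round(4)
print("tip",f(190,240,.135),"ten end",f(191,170,.1325),"shoulder",f(191,106,.1325),"V",f(191,62,.13))
S,D=model("scene"),model("side");k=.64
for n,a,b in [("sprayer head",(185,363),(240,220)),("ink cap",(170,312),(281,200)),("gouge",(265,347),(328,290))]: print(n,tri(S,np.array(a)*k,D,np.array(b)*k)[0].round(3))
E
python3 -m creep '{"claw":[0,0,0,0,0,0,0,0],"offset":[[-0.9,0,0],[-0.9,0,0],[-0.9,0,0],[-0.9,0,0],[-0.9,0,0],[0,0,0],[0,0,0],[0,0,0]],"twist":[[0,0,0],[0,0,0],[0,0,0],[0,0,0],[0,0,0],[0,0,0],[0,0,0],[0,0,0]]}' 10
```

```text
tip [ 0.6224 -0.1001  0.135 ] ten end [ 0.6231 -0.0539  0.1325] shoulder [ 0.623  -0.0143  0.1325] V [0.623  0.0122 0.13  ]
sprayer head [ 0.51  -0.432  0.17 ]
ink cap [ 0.387 -0.455  0.174]
gouge [ 0.392 -0.298 -0.005]
clock: 23.8
position: [0.6249, -0.3081, 0.2393]
ee_rot: [-2.216, -2.225, -0.002]
force: [0.1, 1.5, -0.8]
grip_width: 0.0005
grasp_force: 0.0
```

```bash
python3 -m creep '{"claw":[0,0,0,0,0,0,0,0],"offset":[[0,-0.05,0.9],[0,0,0.9],[0,0,0.9],[0,0,0.9],[0,0,0],[0.3,0,0],[0.3,0,0],[0,0,0]],"twist":[[0,0,0],[0,0,0],[0,0,0],[0,0,0],[0,0,0],[0,0,0],[0,0,0],[0,0,0]]}' 10
python3 -m creep '{"claw":[0,0,0,0,0,0,0,0],"offset":[[0.25,0,0],[0.25,0,0],[0.25,0,0],[0.25,0,0],[0.25,0,0],[0,0,0],[0,0,0],[0,0,0]],"twist":[[0,0,0],[0,0,0],[0,0,0],[0,0,0],[0,0,0],[0,0,0],[0,0,0],[0,0,0]]}' 10
```

```text
clock: 24.6
position: [0.6241, -0.2836, 0.0977]
ee_rot: [2.215, 2.226, 0.005]
force: [0.1, 0.6, 0.4]
grip_width: 0.0005
grasp_force: 0.0
clock: 25.4
position: [0.6215, -0.2364, 0.0956]
ee_rot: [-2.219, -2.222, -0.001]
force: [0.0, -0.7, 0.6]
grip_width: 0.0007
grasp_force: 0.0
```

```bash
python3 -m creep '{"claw":[0,0,0,0,0,0,0,0],"offset":[[0,0,0],[0,0,0],[0,0,0],[0.1,0.05,0],[0.1,0,0],[0.1,0,0],[0.1,0,0],[0.1,0,0]],"twist":[[0,0,0],[0,0,0],[0,0,0],[0,0,0],[0,0,0],[0,0,0],[0,0,0],[0,0,0]]}' 10
python3 - <<'E'
from h import *
o=r.get_obs();print(o["force"]);b=r.snapshot("wrist")
for c in("scene","side"):
    r.snapshot(c)
    for n in ("tailstock","tail_wheel","clamp_knob"):print(c,n,[(round(d["conf"],2),np.round(d["rect"]).tolist()) for d in r.search_frame(c,n)][:2])
    M=model(c);print([proj(M,np.array([.5573,.0-.119+s,.151])).round() for s in (0,-.1,-.054)])
E
```

```text
clock: 26.2
position: [0.6222, -0.2201, 0.0957]
ee_rot: [2.221, 2.219, -0.007]
force: [-1.5, -6.2, -1.1]
grip_width: 0.0009
grasp_force: 2.8
[-1.47668705 -6.20347074 -1.08220144]
scene tailstock [(0.75, [204.0, 230.0, 256.0, 278.0])]
scene tail_wheel [(0.71, [188.0, 204.0, 375.0, 292.0]), (0.63, [208.0, 226.0, 253.0, 274.0])]
scene clamp_knob [(0.52, [209.0, 227.0, 227.0, 239.0])]
[array([226., 225.]), array([194., 232.]), array([209., 229.])]
side tailstock [(0.61, [152.0, 181.0, 198.0, 233.0])]
side tail_wheel [(0.84, [154.0, 179.0, 200.0, 231.0])]
side clamp_knob [(0.56, [185.0, 178.0, 196.0, 206.0]), (0.29, [151.0, 177.0, 201.0, 230.0])]
[array([196., 188.]), array([177., 174.]), array([186., 180.])]
```

```bash
python3 -m creep '{"claw":[0,0,0,0,0,0,0,0],"offset":[[0.1,0,0],[0.1,0,0],[0.1,0,0],[0.1,0,0],[0.1,0,0],[0.05,0,0],[0.05,0,0],[0.05,0,0]],"twist":[[0,0,0],[0,0,0],[0,0,0],[0,0,0],[0,0,0],[0,0,0],[0,0,0],[0,0,0]]}' 10
```

```text
clock: 27.45
position: [0.6225, -0.1942, 0.0956]
ee_rot: [2.221, 2.219, -0.006]
force: [-2.2, -7.4, -1.7]
grip_width: 0.0004
grasp_force: 3.4
```

```bash
python3 -m creep '{"claw":[0,0,0,0,0,0,0,0],"offset":[[0.05,0,0],[0.05,0,0],[0.05,0,0],[0.05,0,0],[0,0,0],[0,0,0],[0,0,0],[0,0,0]],"twist":[[0,0,0],[0,0,0],[0,0,0],[0,0,0],[0,0,0],[0,0,0],[0,0,0],[0,0,0]]}' 10
```

```text
clock: 28.25
position: [0.6226, -0.1932, 0.0958]
ee_rot: [2.219, 2.209, -0.015]
force: [-0.4, -17.1, -8.2]
grip_width: 0.0006
grasp_force: 8.5
```

```bash
python3 -m creep '{"claw":[0,0,0,0,0,0,0,0],"offset":[[0.05,0,0],[0.05,0,0],[0.05,0,0],[0.05,0,0],[0,0,0],[0,0,0],[0,0,0],[0,0,0]],"twist":[[0,0,0],[0,0,0],[0,0,0],[0,0,0],[0,0,0],[0,0,0],[0,0,0],[0,0,0]]}' 10
```

```text
clock: 29.05
position: [0.6227, -0.1933, 0.096]
ee_rot: [2.216, 2.198, -0.025]
force: [3.0, -30.2, -15.5]
grip_width: 0.0004
grasp_force: 14.6
```

```bash
python3 -m creep '{"claw":[0,0,0,0,0,0,0,0],"offset":[[-0.5,0,0],[-0.6,0,0],[0,0,-0.9],[0,0,-0.9],[0,0,-0.6],[0.4,-0.8,0],[0.4,-0.8,0],[0,0,0]],"twist":[[0,0,0],[0,0,0],[0,0,0],[0,0,0],[0,0,0],[0,0,0],[0,0,0],[0,0,0]]}' 10
python3 - <<'E'
from h import *
o=r.get_obs();im=r.snapshot("wrist");print(o["position"],o["ee_rot"]);W=model("wrist",o)
for n in("clamp_knob","clamp","tailstock","tail_tip"):
  for d in r.search_frame("wrist",n)[:2]:
    a=d["rect"];print(n,round(d["conf"],2),np.round(a),onz(W,(a[0]+a[2])/2,a[3]-5,.151).round(4))
print("expect knob",proj(W,np.array([.5575,-.141,.151])), "pivot",proj(W,np.array([.5575,-.117,.085])))
g=cv2.cvtColor(im,cv2.COLOR_RGB2GRAY);u,v=proj(W,np.array([.5575,-.141,.151])).astype(int)
m=(g[max(v-35,0):v+36,u-40:u+41]<38).astype(np.uint8)
n,l,s,c=cv2.connectedComponentsWithStats(m)
for i in range(1,n):
    if s[i,4]>40:print(s[i],c[i]+[u-40,max(v-35,0)],onz(W,*(c[i]+[u-40,max(v-35,0)]),.151).round(4))
E
```

```text
clock: 29.85
position: [0.5559, -0.1836, 0.1915]
ee_rot: [-2.217, -2.218, -0.003]
force: [0.4, -0.3, 0.3]
grip_width: 0.0001
grasp_force: 0.0
[ 0.55587574 -0.18363386  0.19153316] [-2.21674219 -2.21773134 -0.0026176 ]
clamp_knob 0.85 [247. 113. 268. 163.] [ 0.5562 -0.1437  0.151 ]
clamp 0.89 [246. 112. 267. 162.] [ 0.5557 -0.1425  0.151 ]
clamp 0.15 [250.   7. 374. 207.] [ 0.6029 -0.1805  0.151 ]
tailstock 0.58 [248.   8. 373. 207.] [ 0.6016 -0.1811  0.151 ]
tail_tip 0.94 [243.   7. 374. 208.] [ 0.6    -0.1818  0.151 ]
expect knob [258.85819682 154.73082625] pivot [258.33842529 124.25225412]
```

```bash
python3 -m creep '{"claw":[0,0,0,0,0,0,0,0],"offset":[[0,0,0.9],[0,0,0.9],[0,0,0],[0.27,0,0],[0.27,0,0],[0.27,0,0],[0.27,0,0],[0.27,0,0]],"twist":[[0,0,0],[0,0,0],[0,0,0],[0,0,0],[0,0,0],[0,0,0],[0,0,0],[0,0,0]]}' 10
python3 -m creep '{"claw":[0,0,0,0,0,0,0,0],"offset":[[0.24,0,0.02],[0.24,0,0.05],[0.22,0,0.1],[0.22,0,0.1],[0.26,0,0.24],[0.15,0,0.22],[0.1,0,0.2],[0,0,0]],"twist":[[0,0,0],[0,0,0],[0,0,0],[0,0,0],[0,0,0],[0,0,0],[0,0,0],[0,0,0]]}' 10
python3 - <<'E'
from h import *
o=r.get_obs();im=r.snapshot("wrist");print(o["position"],o["force"]);W=model("wrist",o);v=r.snapshot("side")
for c in("wrist","side"):
  M=model(c,o) if c=="wrist" else model(c)
  for n in("clamp_knob","clamp"):
    print(c,n,[(round(d["conf"],2),np.round(d["rect"]).tolist()) for d in r.search_frame(c,n)[:2]])
  for t in (-20,0,40,60,66):print(t,proj(M,np.array([.556,-.119+.07*np.sin(np.radians(t)),.085+.07*np.cos(np.radians(t))])).round())
E
```

```text
clock: 30.9
position: [0.5604, -0.1325, 0.1208]
ee_rot: [2.218, 2.221, 0.001]
force: [-0.4, -0.9, 1.6]
grip_width: 0.0005
grasp_force: 0.8
clock: 31.7
position: [0.5606, -0.0765, 0.0839]
ee_rot: [2.219, 2.221, 0.002]
force: [-0.9, -0.4, 17.0]
grip_width: 0.0004
grasp_force: 7.8
[ 0.56056031 -0.07654853  0.08394171] [-0.89009846 -0.37778051 17.0447735 ]
wrist clamp_knob [(0.76, [234.0, 183.0, 265.0, 220.0]), (0.74, [237.0, 168.0, 426.0, 364.0])]
wrist clamp [(0.65, [236.0, 183.0, 263.0, 221.0])]
-20 [249. 373.]
0 [249. 341.]
40 [249. 248.]
60 [250. 210.]
66 [250. 202.]
side clamp_knob [(0.62, [191.0, 181.0, 215.0, 197.0]), (0.54, [195.0, 203.0, 214.0, 211.0])]
side clamp []
-20 [192. 184.]
0 [197. 186.]
40 [207. 198.]
60 [211. 205.]
66 [212. 208.]
```

```bash
python3 -m creep '{"claw":[0,0,0,0,0,0,0,0],"offset":[[-0.1,0,-0.6],[0,0,-0.9],[0,0,-0.9],[0,0,-0.9],[0,0,-0.9],[0,0,0],[0,0,0],[0,0,0]],"twist":[[0,0,0],[0,0,0],[0,0,0],[0,0,0],[0,0,0],[0,0,0],[0,0,0],[0,0,0]]}' 10
python3 - <<'E'
from h import *
o=r.get_obs();im=r.snapshot("wrist");print(o["position"]);W=model("wrist",o)
for n in("clamp_knob","clamp","blank","cradle","tailstock"):
    print(n,[(round(d["conf"],2),np.round(d["rect"]).tolist()) for d in r.search_frame("wrist",n)[:2]])
for t in (40,60,66):print(t,proj(W,np.array([.556,-.119+.07*np.sin(np.radians(t)),.085+.07*np.cos(np.radians(t))])).round())
for y in (.0763,-.0737):print("blank end/edges",proj(W,np.array([.6064,.026+y,.135])).round(),proj(W,np.array([.6404,.026+y,.135])).round())
# wood-coloured columns profile along the axis
for y in np.arange(-.14,.12,.006):
    u,v=proj(W,np.array([.6234,y+.026-.0,.135+.012])).round().astype(int)
    if 0<=v<384:print(round(y,3),im[v,u].tolist(),end=" ")
E
```

```text
clock: 32.8
position: [0.5584, -0.079, 0.2486]
ee_rot: [-2.218, -2.221, 0.003]
force: [0.8, 0.1, 0.4]
grip_width: 0.0002
grasp_force: 0.0
[ 0.55843807 -0.07901071  0.24861911]
clamp_knob [(0.64, [246.0, 155.0, 261.0, 216.0]), (0.24, [88.0, 2.0, 139.0, 41.0])]
clamp [(0.77, [249.0, 153.0, 260.0, 214.0])]
blank [(0.83, [12.0, 246.0, 78.0, 334.0]), (0.8, [304.0, 0.0, 346.0, 147.0])]
cradle [(0.96, [291.0, 25.0, 350.0, 112.0])]
tailstock [(0.82, [250.0, 142.0, 342.0, 254.0])]
40 [254. 183.]
60 [254. 166.]
66 [254. 162.]
blank end/edges [308.  -1.] [344.  -1.]
blank end/edges [302. 158.] [334. 158.]
-0.14 [46, 50, 46] -0.134 [49, 51, 48] -0.128 [36, 41, 33] -0.122 [86, 163, 117] -0.116 [88, 170, 120] -0.11 [79, 149, 105] -0.104 [62, 103, 71] -0.098 [236, 232, 226] -0.092 [237, 233, 226] -0.086 [236, 232, 224] -0.08 [237, 233, 226] -0.074 [238, 233, 226] -0.068 [236, 231, 223] -0.062 [235, 230, 222] -0.056 [234, 193, 116] -0.05 [253, 237, 157] -0.044 [253, 237, 151] -0.038 [254, 248, 177] -0.032 [254, 249, 177] -0.026 [254, 250, 182] -0.02 [254, 249, 180] -0.014 [254, 242, 162] -0.008 [254, 242, 165] -0.002 [254, 244, 167] 0.004 [254, 244, 164] 0.01 [254, 243, 165] 0.016 [254, 243, 163] 0.022 [254, 243, 163] 0.028 [254, 245, 163] 0.034 [254, 243, 162] 0.04 [254, 244, 167] 0.046 [254, 242, 164] 0.052 [254, 241, 157] 0.058 [254, 241, 158] 0.064 [254, 240, 157] 0.07 [249, 223, 132]
```

```bash
python3 -c "
from bench import r
print(r.finish_job())"
```

```text
the job is handed in; nothing more can be done
None
```

The blank should be seated between both centres with the tailstock pushed up and its clamp lever swung to the stop; I handed the job in at about 33 s, and no verdict came back.

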